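# Brake lever stop check on a camera-trolley hand grip

### The arm

A 6-joint arm with a two-finger parallel gripper is mounted at the origin on the work surface. World frame = base frame: x ahead of the robot, y to its left, z up, the work surface at z = 0. Lengths are in mm, angles in rad, forces in N, time in s.
With the tool pointing down it reaches from about 350 to 775 mm from the base axis. Payload 7.3 kg.
Tool frame: the origin (TCP) lies at the very end of the fingers, on their centre line; the grasp point (between the pads) lies 19 mm behind it (bot.grip_point_offset is the distance from the TCP to the grasp point, in mm); z points along the fingers, y is the line along which they close (so a half turn about z gives the same grasp; the last joint's range is limited). The gripper opens to 92 mm and grips with 3 to 60 N. Pads are 19 mm wide; open, the fingers measure 130 mm over their backs; the gripper's body (75 mm by 190 mm) begins 47 mm behind the grasp point.
Start: joints at [1.026, 0.342, 1.524, -0, 1.275, -0.146], TCP at [203.852, 483.828, 226.741] pointing down, gripper open.
Joint ranges: [-2.53, 2.53], [-0.77, 2.02], [0.04, 2.7], [-1, 4.14], [0.28, 2.66], [-3.11, 3.11]. Speed limits (rad/s): [2.57, 2.57, 3.14, 3.14, 3.14, 3.14].

### API

Orientations are given as [roll, pitch, yaw] about the fixed x, y, z axes, in that order (R = Rz(yaw) Ry(pitch) Rx(roll)).
In Python, from plant import bot gives the robot as it stands. The module is installed in compiled form; this text tells all that it offers.
- The arm moves only by the shell command python3 -m jog 'ROWS' [OPENING]. ROWS is JSON, a list of rows, each a list of 6 numbers: the shift along the tool's x, y, z in mm, then the turn, a rotation vector about the tool's x, y, z in rad. In form: [[dx, dy, dz, rx, ry, rz], ...]. A call has 1 to 12 rows; each row shifts and turns the commanded pose from where the row before left it, along the tool's axes as they then stand; what a row does not reach is not made up. A row lasts 1/10 s, in which the tool goes at most 50 mm and 8.59 degrees, less where a joint would pass 70% of its speed; a pose out of reach is approached as far as the arm can. A call with a gripper value outside its range is refused whole. OPENING is the opening in per cent of the stroke, from 0 (shut) to 100 (fully open), set as the call begins (- or left out, the last holds). The fingers move at their own pace and stop on an object; the grip force is fixed at half the most. Time passes only in rows, so rows that do not move let the fingers close. It gives the time, the measured TCP pose, the force, the opening and the grip force at its end, in the units of the state.
- bot.get_obs(): the state, without advancing time (a new reading comes with each control period).
- bot.capture(name): name is "side" or "top"; returns the picture (480x640x3 uint8, red, green, blue); there is no depth.
- bot.camera_model(name): a dict with "fx", "fy", "cx", "cy" (pixels), "position" and "orientation" of the camera in the world. Camera axes: x right, y down, z forward; pixel columns grow to the right and rows downward; lengths in mm; the calibration is good to about 2 mm. A picture is of the moment at which its call begins. camera_model takes no time and is no camera call.
- bot.close_job(): hands the job in; it is judged then, once.
Trained networks look in the newest picture that a camera, given by its name, has taken for a name from the list of things; names that differ only in an ending like _2 or _b are one class to them, and where a whole thing is asked for, a point or a joint stands for the part that bears it (a point fixed in the world has none). Each returns a list of dicts, best first, with "p" (0 to 1); they miss things now and then, are a little off and sometimes report something else, mostly with a low value. They report only what shows in the picture. A call takes as long as a camera call. They do not tell look-alikes from the thing itself.
- bot.outline_of(target, camera): "mask" (480x640 bool, what is visible of it) and "pixel" ([column, row] in pixels, amid what is visible of it).
The state is a dict: "time": time; "joint_positions": joint angles; "dq": joint speeds; "tau": joint torques, N m; "tool_pos": TCP position; "tcp_rot": TCP orientation; "contact_force": force on the tool from outside, world axes, zero at the start; "moment": the same for the moment, N m; "grip_width": finger opening in mm; "finger_force": force on a finger pad.
Only numpy, scipy, OpenCV 4.12 (cv2) and the standard library are available. Lean on these libraries where they do the work, as an engineer would, in place of code of your own. Each camera call takes 0.05 s, during which the arm holds its last target. There are 200 camera calls.

### The job

Two camera-trolley hand grips stand on the bench. With the outside of the fingers, press the longer hand lever in towards its bar until it stops short of the bar, keep it there for a second, let it spring all the way out with the fingers off it, then press it in to its stop again and finish the program still holding it there for the gap photo. Do not pinch the lever, reach behind it, touch the bar or force the lever beyond a firm press, and leave the shorter lever and the loose things alone.

Things in the scene. Friction and masses are not known exactly. Their poses are not given: they have to be found in the camera images.
- long_lever (a joint): Swing of the longer lever (dark steel blade 125 mm from pivot to end, 16 mm high, 12 mm thick, 18 mm ball on its end) about its vertical pivot. 0 = sprung out (splayed 0.34 rad from the bar's line), 0.28 rad = at its built-in stop, where the blade still stands about 24 mm clear of the bar. The spring takes about 3 N at long_press to start, 8 N at the stop.
- long_press (a point): Where to press: on the longer lever's outer face (away from the bar, towards the robot), half-way up the blade, 95 mm from the pivot, 30 mm from the free end, 130 mm above the bench. Moves with the lever: x points square into the blade (pressing way), y along the blade to the pivot, z up. From out to stop it travels about 26 mm.
- long_bar: Bar of the longer lever's grip: fixed black level tube, 28 mm diameter, 200 mm long, on a 30 mm post and a bolted base 110 x 160 x 12 mm; a 38 mm aluminium clamp carries the lever. Origin on its axis at mid-length, 130 mm above the bench; x level, square to the bar, away from the lever side; y along the bar. Lever pivot at x -36, y +70 mm; the lever reaches towards -y. Not to be touched.
- long_back: The inner side of the longer lever (a 4 mm strip of the same blade, facing the bar); origin on the pivot. Not to be touched.
- short_lever (a joint): Swing of the shorter lever on the other, otherwise equal hand grip (blade 70 mm from pivot to end); 0 = out, 0.28 rad = its stop. To be left alone.
- short_press (a point): Middle of the shorter lever's outer face, 50 mm from its pivot, 130 mm above the bench; axes as for long_press.
- lens_mid (a point): Centre of a loose black lens barrel standing upright, 42 mm diameter, 50 mm high. Bystander.
- jar_mid (a point): Centre of a loose clear jar with a black cap, 56 mm diameter, 70 mm high. Bystander.
- case_mid (a point): Centre of a loose grey flat case, 60 x 90 x 30 mm. Bystander.
Things that resemble listed ones, but are neither listed nor needed, are in the scene too. What is shaped like the part that bears long_lever but brown, green or red is not meant.

How it is judged (in metres and radians):
On the way, in this order (a step that is already met when the one before it is completed fails the run):
1. the longer lever is pressed in to its stop by the fingers and kept there (value of joint long_lever above 0.25 rad and contact force between the fingers and long_lever above 0.5 N), for 0.5 s.
2. the longer lever has sprung all the way out with the fingers off it (value of joint long_lever below 0.03 rad and not (contact force between the fingers and long_lever above 0.5 N)), for 0.2 s.
At the end, for the whole second after the job is handed in: The longer lever is held still within 0.03 rad (about 3 mm at the pressing point) of its stop by the fingers pressing its outer side with more than 2 N; the shorter lever is out (under 0.05 rad) and the loose things are within 20 mm of where they were (value of joint long_lever above 0.25 rad and velocity of joint long_lever below 0.1 rad/s and contact force between the fingers and long_lever above 2 N and value of joint short_lever below 0.05 rad and distance of each of lens_mid, jar_mid, case_mid from where it was at the start of the episode below 0.02 m); the arm keeps its last pose, push and grip.
It fails at once if the bar or its clamp is touched (contact force between any of the fingers, the arm and long_bar above 0.5 N).
It fails at once if the lever is pinched or reached behind (inner side touched) (contact force between the fingers and long_back above 0.5 N).
It fails at once if the lever is forced (over 40 N) (contact force between the fingers and long_lever above 40 N).
It fails at once if the shorter lever is worked (value of joint short_lever above 0.06 rad).
It fails at once if a loose bystander is moved or lifted (distance of any of lens_mid, jar_mid, case_mid from where it was at the start of the episode above 0.02 m).
It also fails if it takes over 54 s, if anything falls off the work surface, if the arm or the gripper's body presses on something with over 40 N, if the wrist force passes 120 N, or if a joint passes its speed limit or range.

## Working session

There is one attempt and no reset: what is moved stays moved. The work goes in short steps, Python scripts to look and compute and a shell command to move; the robot and the scene stay as the last step left them, time stands still between calls to the robot, and variables do not carry over. Pictures are saved under pics/ and viewed, at most 10 in all, crops included, and the job is handed in when it is done.

```bash
mkdir -p pics
cat > h.py <<'E'
import numpy as np,cv2
from scipy.spatial.transform import Rotation as R
from plant import bot
def cam(n):
    m=bot.camera_model(n);o=np.array(m["orientation"],float)
    M=o if o.shape==(3,3) else R.from_euler('xyz',o).as_matrix() if o.size==3 else None
    return m,M,np.array(m["position"],float)
def pix2z(n,uv,z):
    m,M,p=cam(n);d=M@np.array([(uv[0]-m["cx"])/m["fx"],(uv[1]-m["cy"])/m["fy"],1]);return p+d*(z-p[2])/d[2]
def proj(n,P):
    m,M,p=cam(n);c=M.T@(np.array(P,float)-p);return np.array([m["fx"]*c[0]/c[2]+m["cx"],m["fy"]*c[1]/c[2]+m["cy"]])
E
python3 - <<'E'
from h import *
for n in("top","side"):
    im=bot.capture(n);cv2.imwrite(f"pics/{n}0.png",im[:,:,::-1]);print(bot.camera_model(n))
    for t in("long_lever","long_bar","short_lever","lens_mid","jar_mid","case_mid"):
        for r in bot.outline_of(t,n)[:4]:
            print(n,t,round(r["p"],2),np.round(r["pixel"]),r["mask"].sum(),np.round(pix2z(n,r["pixel"],130 if 'l' in t[:1] or 's'==t[0] else 30)))
print(bot.get_obs())
E
```

```text
{'fx': 460.07368796557944, 'fy': 460.07368796557944, 'cx': 325.77569822810705, 'cy': 240.9466976063934, 'position': array([ 313.03416254,  131.64905449, 1237.25100139]), 'orientation': array([-2.94214595, -0.00364143, -1.55935477])}
top long_lever 0.87 [436. 177.] 319 [ 706. -147.  130.]
top long_lever 0.86 [221. 190.] 342 [663. 394. 130.]
top long_lever 0.79 [293. 258.] 313 [492. 210. 130.]
top long_lever 0.64 [144. 359.] 275 [251. 550. 130.]
top long_bar 0.96 [429. 156.] 1007 [ 760. -130.  130.]
top long_bar 0.88 [141. 332.] 1296 [313. 564. 130.]
top long_bar 0.81 [250. 327.] 1187 [327. 306. 130.]
top long_bar 0.61 [207. 167.] 1061 [725. 435. 130.]
top short_lever 0.62 [420. 262.] 174 [488. -99. 130.]
top short_lever 0.23 [295. 260.] 286 [488. 206. 130.]
top lens_mid 0.68 [380. 309.] 218 [373.  -2. 130.]
top jar_mid 0.97 [364. 174.] 440 [746.  27.  30.]
top case_mid 0.87 [313. 174.] 732 [744. 167.  30.]
{'fx': 604.4371316535473, 'fy': 604.4371316535473, 'cx': 310.17528193529, 'cy': 238.01319431607092, 'position': array([-167.91990699, -551.90243469, 1056.80393616]), 'orientation': 
[... 624 characters left out ...]
[758.  29.  30.]
{'time': 0.7, 'joint_positions': array([ 1.02601498e+00,  3.41964137e-01,  1.52410183e+00, -3.80437406e-05,
        1.27541401e+00, -1.46000651e-01]), 'dq': array([ 0.00018194, -0.00107452,  0.00103077,  0.00016381,  0.00042825,
        0.00198354]), 'tau': array([-2.69321954e-04, -4.31010532e+01, -2.44454169e+01,  7.18491641e-02,
        4.80946619e-02, -3.95417305e-05]), 'tool_pos': array([203.85167252, 483.82016053, 226.75849592]), 'tcp_rot': array([3.14148647e+00, 5.24027125e-05, 2.74282303e+00]), 'contact_force': array([ 0.40280073,  0.83949972, -0.65974295]), 'moment': array([-0.02258364, -0.04638056, -0.01380425]), 'finger_force': 0.0, 'grip_width': 91.92240190861696}
```

View pics/top0.png

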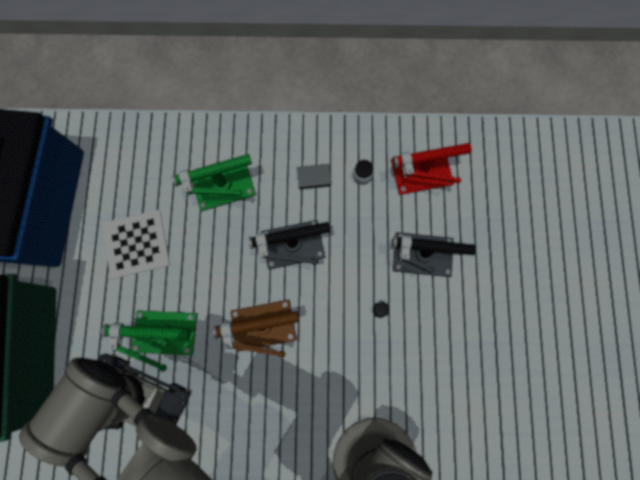

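View pics/side0.png

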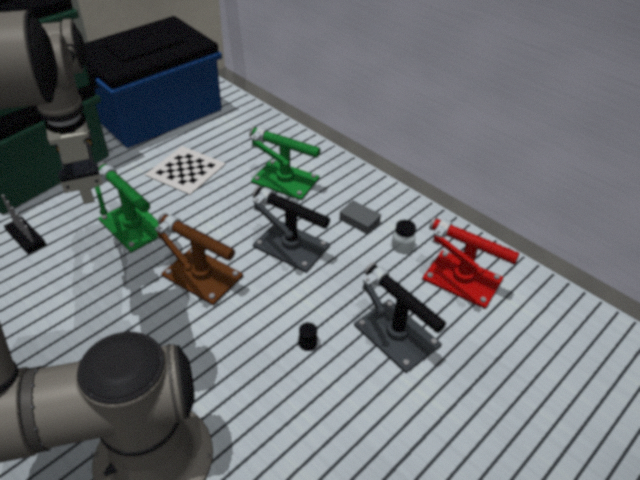

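The top view shows black grips at (290,243) and (425,250), green ones at (218,178) and (150,335), a brown one at (258,327) and a red one at (427,167). Only the two black grips are possible. The networks call the left one's blade long and the right one's short, so I'll check that in a crop and by measuring.

Run:
```python
from h import *
im=bot.capture("top")
a=cv2.resize(im[205:285,235:345],None,fx=3.6,fy=3.6,interpolation=2);b=cv2.resize(im[205:285,380:490],None,fx=3.6,fy=3.6,interpolation=2)
s=bot.capture("side")
c=cv2.resize(s[180:275,240:345],None,fx=3.6,fy=3.6,interpolation=2)[:300,:396];d=cv2.resize(s[255:350,350:455],None,fx=3.6,fy=3.6,interpolation=2)[:300,:396]
f=lambda x:cv2.resize(x,(396,290))
cv2.imwrite("pics/crop1.png",np.vstack([np.hstack([f(a),f(b)]),np.hstack([f(c),f(d)])])[:,:,::-1])
# lever masks and bars
for n in("top","side"):
  if n=="top": ws=[("a",(250,335,215,270)),("b",(390,480,230,275))]
  else: ws=[("a",(245,335,185,270)),("b",(355,450,260,370))]
  I=im if n=="top" else s
  for k,(x0,x1,y0,y1) in ws:
    g=I[y0:y1,x0:x1].max(2);m=(g<34).astype(np.uint8)
    nn,l,st,ce=cv2.connectedComponentsWithStats(m)
    i=1+st[1:,4].argmax();ys,xs=np.nonzero(l==i);
    print(n,k,"bar dark",st[i],cv2.minAreaRect(np.c_[xs+x0,ys+y0].astype(np.float32)))
  for t in("long_lever","short_lever"):
    for r in bot.outline_of(t,n):
      ys,xs=np.nonzero(r["mask"]);pts=np.array([pix2z(n,q,130)[:2] for q in zip(xs,ys)],np.float32)
      (c0,wh,an)=cv2.minAreaRect(pts);print(n,t,round(r["p"],2),np.round(r["pixel"]),np.round(c0),np.round(wh),round(an))
```

```text
top a bar dark [ 17   8  63  26 832] ((298.3846435546875, 236.42308044433594), (18.238800048828125, 62.95327377319336), 78.69007110595703)
top b bar dark [ 22   9  63  19 743] ((442.910888671875, 249.89109802246094), (62.28933334350586, 17.91067123413086), 5.710593223571777)
top long_lever 0.86 [435. 178.] [ 709. -140.] [132.  16.] 82
top long_lever 0.82 [291. 258.] [494. 213.] [126.  16.] 83
top long_lever 0.79 [257. 349.] [276. 287.] [126.  14.] 82
top long_lever 0.72 [220. 191.] [662. 409.] [131.  17.] 88
top long_lever 0.53 [141. 354.] [255. 560.] [126.  14.] 67
top short_lever 0.67 [417. 264.] [483. -99.] [70. 19.] 63
side a bar dark [ 23   9  61  48 814] ((292.5213317871094, 222.24639892578125), (63.56097412109375, 36.10436248779297), 24.10223388671875)
side b bar dark [  25   16   64   56 1211] ((403.6180419921875, 313.1579284667969), (76.99769592285156, 37.41493606567383), 38.480194091796875)
side long_lever 0.82 [462. 258.] [ 709. -142.] [138.  23.] 82
side long_lever 0.7 [270. 153.] [663. 411.] [140.  24.] 89
side long_lever 0.56 [271. 223.] [496. 216.] [142.  21.] 82
side long_lever 0.55 [177. 254.] [278. 290.] [142.  21.] 81
side short_lever 0.61 [374. 303.] [485. -97.] [81. 22.] 65
```

View pics/crop1.png

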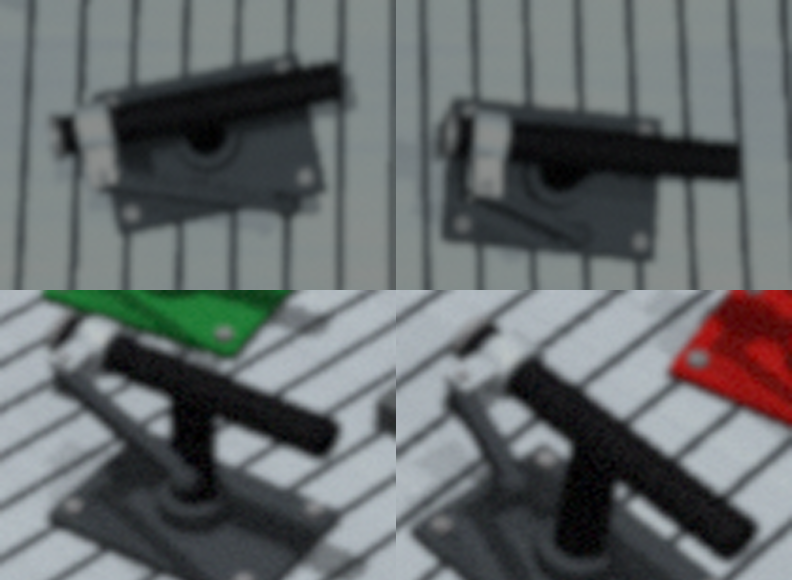

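The left black grip (top (290,243), side (290,225)) carries the longer blade: its mask is about 126 mm against 70 mm for the right one at (425,250). The description says dark and not brown, green or red, so the left grip is the one meant. Next I'll fit its pose.

Run:
```python
from h import *
from scipy.optimize import minimize
obs={}
for n in("top","side"):
    I=bot.capture(n)
    L=[r for r in bot.outline_of("long_lever",n) if np.hypot(*(np.array(r["pixel"])-([291,258] if n=="top" else [272,223])))<12]
    B=[r for r in bot.outline_of("long_bar",n) if np.hypot(*(np.array(r["pixel"])-([291,241] if n=="top" else [288,210])))<22]
    print(n,len(L),len(B)); obs[n]=(I,L[0]["mask"] if L else None)
def lev(p,q=0):
    x,y,a=p;Rm=np.array([[np.cos(a),-np.sin(a)],[np.sin(a),np.cos(a)]])
    W=lambda l:np.r_[np.array([x,y])+Rm@np.array(l),130]
    t=.34-q  # splay to -x
    d=np.array([-np.sin(t),-np.cos(t)]);nn=np.array([np.cos(t),-np.sin(t)]);pv=np.array([-36,70.])
    return W,pv,d,nn
def sil(n,p,what):
    W,pv,d,nn=lev(p);m=np.zeros((1920,2560),np.uint8)
    if what=="lev":
        P=[np.r_[W(pv+d*s+nn*h)[:2],z] for s in(18,125) for h in(-6,6) for z in(122,138)]
        B=[np.r_[W(pv+d*125+np.array([np.cos(u),np.sin(u)])*9*c)[:2],130+9*e] for u in np.arange(0,6.3,.5) for c,e in((1,0),(.7,.7),(.7,-.7))]
        for S in(P,B): cv2.fillConvexPoly(m,cv2.convexHull(np.array([proj(n,q)*4+1.5 for q in S],np.float32)).astype(np.int32),255)
    else:
        P=[np.r_[W((14*np.cos(u),s))[:2],130+14*np.sin(u)] for s in(-100,48) for u in np.arange(0,6.3,.3)]
        cv2.fillConvexPoly(m,cv2.convexHull(np.array([proj(n,q)*4+1.5 for q in P],np.float32)).astype(np.int32),255)
    return cv2.resize(m,(640,480),interpolation=cv2.INTER_AREA)/255.
dark={n:(obs[n][0].max(2)<34)*1. for n in obs}
def cost(p,only=None):
    c=0
    for n in obs:
        if only and n!=only: continue
        s=sil(n,p,"bar");r=cv2.dilate((s>0).astype(np.uint8),np.ones((3,3)))
        # dark inside, not dark just outside far (-y) end and sides handled by sum inside
        c-= (s*dark[n]).sum()/s.sum()
        if obs[n][1] is not None:
            l=sil(n,p,"lev");M=obs[n][1]*1.;c+=1-2*(l*M).sum()/(l.sum()+M.sum())
    return c
for only in(None,"top","side"):
    best=min((minimize(cost,[550+dx,215+dy,.22],args=(only,),method="Nelder-Mead",options=dict(initial_simplex=[[550+dx,215+dy,.22],[560+dx,215+dy,.22],[550+dx,225+dy,.22],[550+dx,215+dy,.3]],maxiter=120)) for dx in(-8,8) for dy in(-8,8)),key=lambda r:r.fun)
    p=best.x;W,pv,d,nn=lev(p)
    print(only,np.round(p,3),round(best.fun,3),"press out",np.round(W(pv+95*d-6*nn)),"pivot",np.round(W(pv)), "tip",np.round(W(pv+125*d)))
    W,pv,d,nn=lev(p,.28);print("  press in",np.round(W(pv+95*d-6*nn)),"normal",np.round((W(nn)-W([0,0])),2))
    if only is None:
        for i,n in enumerate(obs):
            I=obs[n][0].copy()
            for w in("bar","lev"):
                s=(sil(n,p,w)>.5).astype(np.uint8);cs,_=cv2.findContours(s,0,1);cv2.drawContours(I,cs,-1,(255,255,0) if w=="lev" else (255,0,0),1)
            u=(290,243) if n=="top" else (288,225)
            k=cv2.resize(I[u[1]-50:u[1]+50,u[0]-50:u[0]+50],(400,400),interpolation=0);out=k if i==0 else np.hstack([out,k])
        cv2.imwrite("pics/fit.png",out[:,:,::-1])
```

```text
top 1 1
side 2 1Traceback (most recent call last):
  File "<stdin>", line 37, in <module>
  File "<stdin>", line 37, in <genexpr>
    res = _minimize_neldermead(fun, x0, args, callback, bounds=bounds,
                               **options)
    fxcc = func(xcc)
    fx = function(np.copy(x), *(wrapper_args + args))
  File "<stdin>", line 34, in cost
  File "<stdin>", line 20, in sil
  File "h.py", line 11, in proj
    m,M,p=cam(n);c=M.T@(np.array(P,float)-p);return np.array([m["fx"]*c[0]/c[2]+m["cx"],m["fy"]*c[1]/c[2]+m["cy"]])
          ~~~^^^
  File "h.py", line 5, in cam
    m=bot.camera_model(n);o=np.array(m["orientation"],float)
ValueError: time passes only in moves, steps and waits
```

The simulator limits repeated `camera_model` calls, so I'll cache it and refit with a shorter version.

```bash
sed -i 's/^def cam(n):/import functools\n@functools.lru_cache\ndef cam(n):/' h.py
cat > fit.py <<'E'
from h import *
from scipy.optimize import minimize
obs={}
for n,u in(("top",[291,258]),("side",[272,223])):
    I=bot.capture(n)
    L=min(bot.outline_of("long_lever",n),key=lambda r:np.hypot(*(np.array(r["pixel"])-u)))
    print(n,L["pixel"]);obs[n]=(I,L["mask"]*1.,(I.max(2)<34)*1.)
def pt(p,l,z=130,):
    x,y,a=p;return np.r_[x+np.cos(a)*l[0]-np.sin(a)*l[1],y+np.sin(a)*l[0]+np.cos(a)*l[1],z]
pv=np.array([-36,70.])
def dn(q):
    t=.34-q;return np.array([-np.sin(t),-np.cos(t)]),np.array([np.cos(t),-np.sin(t)])
U=np.arange(0,6.3,.4)
def sil(n,p,what):
    d,nn=dn(0);m=np.zeros((1920,2560),np.uint8)
    if what=="lev":
        SS=[[pt(p,pv+d*s+nn*h,z) for s in(18,125) for h in(-6,6) for z in(122,138)],
            [pt(p,pv+d*125+9*c*np.array([np.cos(u),np.sin(u)]),130+9*e) for u in U for c,e in((1,0),(.7,.7),(.7,-.7))]]
    else: SS=[[pt(p,(14*np.cos(u),s),130+14*np.sin(u)) for s in(-100,48) for u in U]]
    for S in SS: cv2.fillConvexPoly(m,cv2.convexHull(np.array([proj(n,q)*4+1.5 for q in S],np.float32)).astype(np.int32),255)
    return cv2.resize(m,(640,480),interpolation=cv2.INTER_AREA)/255.
def cost(p,ns):
    c=0
    for n in ns:
        s=sil(n,p,"bar");l=sil(n,p,"lev");_,M,D=obs[n];c+=1-2*(l*M).sum()/(l.sum()+M.sum())-(s*D).sum()/s.sum()
    return c
for ns in(("top","side"),("top",),("side",)):
    b=minimize(cost,[550,215,.22],args=(ns,),method="Nelder-Mead",options=dict(initial_simplex=[[542,210,.2],[560,215,.22],[550,225,.22],[550,215,.3]],maxiter=100));p=b.x
    print(ns,np.round(p,3),round(b.fun,3),"pivot",np.round(pt(p,pv)),"tip",np.round(pt(p,pv+125*dn(0)[0])))
    for q in(0,.28): d,nn=dn(q);print("  press",q,np.round(pt(p,pv+95*d-6*nn)),"normal",np.round(pt(p,nn)-pt(p,[0,0]),2))
    if len(ns)==2:
        out=[]
        for n,u in(("top",(290,243)),("side",(288,225))):
            I=obs[n][0].copy()
            for w,c in(("bar",(255,0,0)),("lev",(255,255,0))):
                cs,_=cv2.findContours((sil(n,p,w)>.5).astype(np.uint8),0,1);cv2.drawContours(I,cs,-1,c,1)
            out.append(cv2.resize(I[u[1]-50:u[1]+50,u[0]-50:u[0]+50],(400,400),interpolation=0))
        cv2.imwrite("pics/fit.png",np.hstack(out)[:,:,::-1])
E
python3 fit.py
```

```text
top [294.6, 260.0]
side [273.1, 219.7]
('top', 'side') [5.52888e+02 2.22542e+02 2.29000e-01] -1.414 pivot [502. 283. 130.] tip [488. 158. 130.]
  press 0 [485. 189. 130.] normal [ 0.99 -0.11  0.  ]
  press 0.28 [512. 188. 130.] normal [0.99 0.17 0.  ]
('top',) [5.52202e+02 2.20189e+02 2.23000e-01] -0.798 pivot [502. 281. 130.] tip [487. 156. 130.]
  press 0 [485. 187. 130.] normal [ 0.99 -0.12  0.  ]
  press 0.28 [511. 186. 130.] normal [0.99 0.16 0.  ]
('side',) [5.54763e+02 2.25758e+02 2.16000e-01] -0.649 pivot [505. 286. 130.] tip [489. 162. 130.]
  press 0 [487. 193. 130.] normal [ 0.99 -0.12  0.  ]
  press 0.28 [513. 192. 130.] normal [0.99 0.16 0.  ]
```

View pics/fit.png

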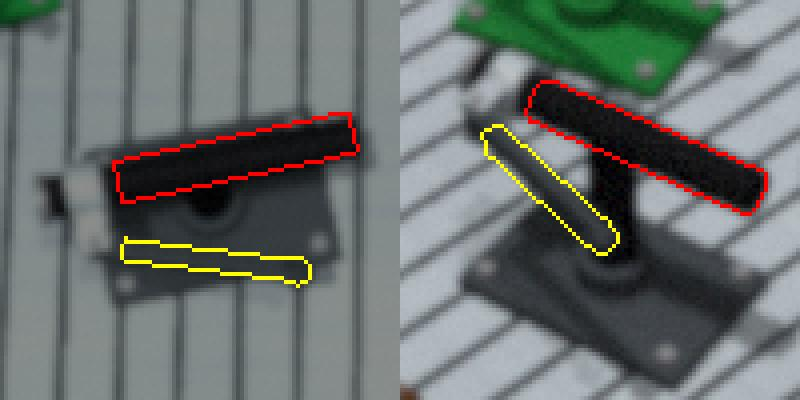

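The overlay matches in both views: pivot about (502,282), and the press face moves from about (485,188) out to (511,187) at the stop. All heights and sizes fit. I'll press with the back of the closed fingers, tool y along world +x (yaw π/2), TCP z about 113. First I need the rows for the travel.

```bash
python3 -c "
import numpy as np
v=np.array([22.1,-29.7])
for k in range(10):
  p=2.743-.1172*k;print(np.round([v@[np.cos(p),np.sin(p)],v@[np.sin(p),-np.cos(p)]],1))"
```

```text
[-31.9 -18.8]
[-33.9 -14.9]
[-35.4 -10.9]
[-36.4  -6.7]
[-36.9  -2.4]
[-37.   2.]
[-36.5   6.3]
[-35.5  10.5]
[-34.   14.6]
[-32.1  18.5]
```

```bash
python3 -m jog '[[-31.9,-18.8,0,0,0,0.1172],[-33.9,-14.9,0,0,0,0.1172],[-35.4,-10.9,0,0,0,0.1172],[-36.4,-6.7,0,0,0,0.1172],[-36.9,-2.4,0,0,0,0.1172],[-37,2,0,0,0,0.1172],[-36.5,6.3,0,0,0,0.1172],[-35.5,10.5,0,0,0,0.1172],[-34,14.6,0,0,0,0.1172],[-32.1,18.5,0,0,0,0.1172],[0,0,0,0,0,0],[0,0,0,0,0,0]]' 0
```

```text
time: 2.7
tool_pos: [424.9, 186.3, 226.6]
tcp_rot: [-3.141, -0.0, 1.57]
contact_force: [-0.3, -0.8, -0.1]
grip_width: 2.3
finger_force: 0.0
```

```bash
python3 -m jog '[[0,0,25,0,0,0],[0,0,30,0,0,0],[0,0,30,0,0,0],[0,0,28,0,0,0],[0,0,0,0,0,0],[0,15,0,0,0,0],[0,10,0,0,0,0],[0,0,0,0,0,0],[0,0,0,0,0,0]]'
python3 - <<'E'
from h import *
I=bot.capture("side");a=cv2.resize(I[150:270,190:340],(750,600),interpolation=2)
cv2.imwrite("pics/near.png",a[:,:,::-1]);print(bot.get_obs()["contact_force"])
E
```

```text
time: 3.6
tool_pos: [449.7, 187.0, 114.4]
tcp_rot: [3.141, -0.0, 1.571]
contact_force: [0.0, -1.2, -0.4]
grip_width: 0.7
finger_force: 0.0
[-0.66384834 -0.59703959  0.26484597]
```

View pics/near.png

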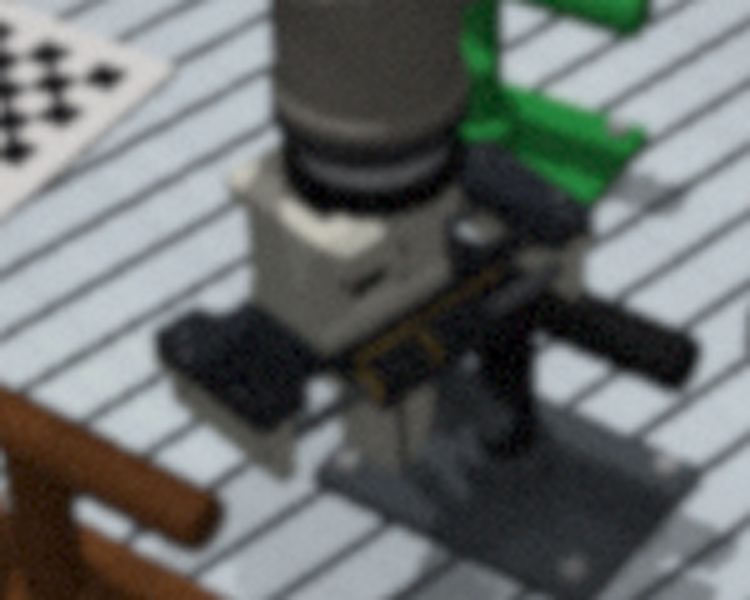

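The picture shows the closed fingers just in front of the blade. The gripper body also has end plates hanging down at crop (235,430) and (570,265). I'll check how high the plate near the bar sits.

Run:
```python
from h import *
# near flap lower corners and far flap lower corner (crop/5 + offset); find z assuming world x = 450 -/+95
m,M,p=cam("side")
for nm,c,xs in(("near low",(290,475),(355,365,375)),("near left low",(180,400),(355,365)),("far low",(580,290),(525,535,545)),("finger low",(390,465),(450,460,470))):
    uv=np.array(c)/5+[190,150];d=M@np.array([(uv[0]-m["cx"])/m["fx"],(uv[1]-m["cy"])/m["fy"],1])
    for x in xs: print(nm,np.round(p+d*(x-p[0])/d[0]))
```

```text
near low [355. 133. 207.]
near low [365. 146. 190.]
near low [375. 159. 174.]
near left low [355. 203. 200.]
near left low [365. 217. 184.]
far low [525. 141. 196.]
far low [535. 151. 184.]
far low [545. 161. 171.]
finger low [450. 184. 111.]
finger low [460. 196.  96.]
finger low [470. 208.  80.]
```

The plate bottoms are at z of about 180–190, clear of the bar top at 144, so I can carry on. Next is a gentle approach.

```bash
python3 -m jog '[[0,6,0,0,0,0],[0,5,0,0,0,0],[0,4,0,0,0,0],[0,4,0,0,0,0],[0,4,0,0,0,0],[0,0,0,0,0,0],[0,0,0,0,0,0]]'
python3 -m jog '[[0,3,0,0,0,0],[0,3,0,0,0,0],[0,0,0,0,0,0],[0,0,0,0,0,0]]'
python3 -m jog '[[0,3,0,0,0,0],[0,3,0,0,0,0],[0,0,0,0,0,0],[0,0,0,0,0,0]]'
```

```text
time: 4.35
tool_pos: [472.2, 186.4, 113.4]
tcp_rot: [-3.14, 0.0, 1.571]
contact_force: [-3.2, -2.5, 0.0]
grip_width: 0.4
finger_force: 1.9
time: 4.75
tool_pos: [477.9, 186.4, 113.4]
tcp_rot: [-3.139, 0.001, 1.571]
contact_force: [-4.7, -3.6, 1.5]
grip_width: 0.4
finger_force: 2.5
time: 5.15
tool_pos: [483.4, 186.2, 113.3]
tcp_rot: [-3.138, 0.001, 1.571]
contact_force: [-6.8, -3.9, 1.9]
grip_width: 0.5
finger_force: 3.5
```

```bash
python3 -m jog '[[0,3,0,0,0,0],[0,2,0,0,0,0],[0,0,0,0,0,0],[0,0,0,0,0,0]]'
python3 -m jog '[[0,2,0,0,0,0],[0,0,0,0,0,0],[0,0,0,0,0,0]]'
python3 -m jog '[[0,2,0,0,0,0],[0,0,0,0,0,0],[0,0,0,0,0,0]]'
python3 -m jog '[[0,2,0,0,0,0],[0,0,0,0,0,0],[0,0,0,0,0,0]]'
```

```text
time: 5.55
tool_pos: [488.0, 186.2, 113.3]
tcp_rot: [-3.138, 0.001, 1.571]
contact_force: [-7.7, -4.0, 2.9]
grip_width: 0.7
finger_force: 4.1
time: 5.85
tool_pos: [489.9, 186.3, 113.3]
tcp_rot: [-3.137, 0.001, 1.571]
contact_force: [-7.7, -4.2, 2.9]
grip_width: 0.6
finger_force: 4.3
time: 6.15
tool_pos: [491.8, 186.4, 113.3]
tcp_rot: [-3.137, 0.001, 1.571]
contact_force: [-9.3, -3.2, 3.5]
grip_width: 0.6
finger_force: 4.5
time: 6.45
tool_pos: [492.9, 186.4, 113.2]
tcp_rot: [-3.135, 0.001, 1.571]
contact_force: [-11.1, -2.0, 4.8]
grip_width: 0.6
finger_force: 5.9
```

```bash
python3 -m jog '[[0,1,0,0,0,0],[0,0,0,0,0,0],[0,0,0,0,0,0]]'
python3 -m jog '[[0,1,0,0,0,0],[0,0,0,0,0,0],[0,0,0,0,0,0]]'
```

```text
time: 6.75
tool_pos: [493.1, 186.4, 113.2]
tcp_rot: [-3.134, 0.001, 1.571]
contact_force: [-13.3, -3.4, 7.5]
grip_width: 0.6
finger_force: 7.5
time: 7.05
tool_pos: [493.2, 186.4, 113.1]
tcp_rot: [-3.132, 0.002, 1.572]
contact_force: [-17.5, -3.4, 9.2]
grip_width: 0.4
finger_force: 9.1
```

The stop is clear: force rises about 4 N per mm while the tool stays at x = 493. I'll hold for a second, then release.

```bash
python3 -m jog '[[0,0,0,0,0,0],[0,0,0,0,0,0],[0,0,0,0,0,0],[0,0,0,0,0,0],[0,0,0,0,0,0],[0,0,0,0,0,0],[0,0,0,0,0,0],[0,0,0,0,0,0],[0,0,0,0,0,0],[0,0,0,0,0,0],[0,0,0,0,0,0],[0,0,0,0,0,0]]'
python3 -m jog '[[0,-6,0,0,0,0],[0,-6,0,0,0,0],[0,-6,0,0,0,0],[0,-6,0,0,0,0],[0,-6,0,0,0,0],[0,-8,0,0,0,0],[0,-10,0,0,0,0],[0,0,0,0,0,0],[0,0,0,0,0,0],[0,0,0,0,0,0],[0,0,0,0,0,0],[0,0,0,0,0,0]]'
python3 fit.py | head -4
```

```text
time: 8.25
tool_pos: [493.2, 186.4, 113.2]
tcp_rot: [-3.132, 0.002, 1.572]
contact_force: [-17.3, -2.8, 9.6]
grip_width: 0.4
finger_force: 9.0
time: 9.45
tool_pos: [450.1, 186.7, 113.7]
tcp_rot: [3.141, -0.0, 1.571]
contact_force: [0.0, 0.2, 1.2]
grip_width: 0.9
finger_force: 0.0
top [249.1, 348.6]
side [289.1, 164.2]
('top', 'side') [5.51537e+02 2.21275e+02 2.01000e-01] 1.233 pivot [502. 283. 130.] tip [485. 159. 130.]
  press 0 [483. 189. 130.] normal [ 0.99 -0.14  0.  ]
```

View pics/fit.png

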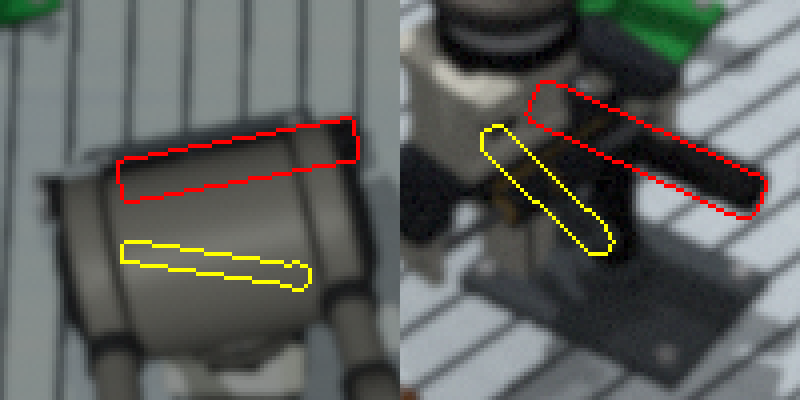

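The arm hides the lever here, so this fit means nothing. But contact force is zero and the fingers are about 16 mm clear of where contact began, so the lever is out. Pressing again to the same command.

```bash
python3 -m jog '[[0,8,0,0,0,0],[0,5,0,0,0,0],[0,4,0,0,0,0],[0,4,0,0,0,0],[0,4,0,0,0,0],[0,4,0,0,0,0],[0,4,0,0,0,0],[0,4,0,0,0,0],[0,4,0,0,0,0],[0,2,0,0,0,0],[0,2,0,0,0,0],[0,1,0,0,0,0]]'
python3 -m jog '[[0,1,0,0,0,0],[0,1,0,0,0,0],[0,0,0,0,0,0],[0,0,0,0,0,0],[0,0,0,0,0,0],[0,0,0,0,0,0],[0,0,0,0,0,0],[0,0,0,0,0,0],[0,0,0,0,0,0],[0,0,0,0,0,0]]'
```

```text
time: 10.85
tool_pos: [493.1, 186.2, 113.1]
tcp_rot: [-3.135, 0.001, 1.571]
contact_force: [-12.8, -2.6, 6.9]
grip_width: 0.5
finger_force: 6.9
time: 11.85
tool_pos: [493.2, 186.2, 113.1]
tcp_rot: [-3.131, 0.002, 1.572]
contact_force: [-16.5, -3.2, 10.7]
grip_width: 0.3
finger_force: 9.1
```

```bash
python3 -c "
from plant import bot
print(bot.close_job())"
```

```text
the job is handed in; nothing more can be done
None
```

I pressed the longer lever to its stop and held it over a second, let it spring out with the fingers clear, then pressed it in again and handed in at about 12 s, holding it with about 17 N; I judged stop and release from tool force and position (the arm hid the lever), and the hand-in gave no verdict.

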